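# Check a spring balance before issue

## Robot

A 6-joint arm with a two-finger parallel gripper is mounted at the origin on a cart in front of the work surface, level with it; the furniture and walls round the work are solid. World frame = base frame: x ahead of the robot, y to its left, z up, the work surface at z = 0. Lengths are in m, angles in rad, forces in N, time in s.
With the tool pointing down it reaches from about 0.25 to 0.725 m from the base axis. Payload 9.7 kg.
Tool frame: the origin (TCP) lies between the finger pads; the fingertips stand 11 mm ahead of it and the grasp point (between the pads) lies 8 mm behind it; z points along the fingers, y is the line along which they close (so a half turn about z gives the same grasp; the last joint's range is limited). The gripper opens to 85 mm and grips with 20 to 120 N. Pads are 22 mm wide; open, the fingers measure 114 mm over their backs; the gripper's body (76 mm by 85 mm) begins 54 mm behind the grasp point. The pads swing forward as they close: fully open they stand 13 mm farther back than shut.
Start: joints at [0, 0.087, 0.176, 1.66, 0, 1.571], TCP at [0.55, -0, 0.242] pointing down, gripper open.
Joint ranges: [-3.13, 3.13], [-0.85, 1.81], [-1.15, 1.24], [-2.2, 2.28], [-1.44, 1.52], [-3.14, 3.14]. Speed limits (rad/s): [2.22, 2.22, 2.57, 3.14, 3.14, 3.14].

## Interface

Orientations are given as a unit quaternion [w, x, y, z].
In Python, from rig import manip, eyes, order, nets gives the robot as it stands.
- The arm moves only by the tool jog_arm, never from a script. Its argument "series" is a list of rows, each a list of 3 entries, a list of its own where there are three numbers: the shift along the tool's x, y, z scaled (see below), then the turn, a rotation vector about the tool's x, y, z scaled (see below), then the opening, from 0 (shut) to 1 (fully open). A call has 1 to 5 rows; each row is the pose to reach, as a shift and turn from the pose commanded when the call began, along the tool's axes at that moment, turning the shorter way round; what a row does not reach only later rows make up. The controller multiplies each number of a shift by 100 mm and each number of a turn by pi rad. A row lasts 1/10 s, in which the tool goes at most 50 mm and 8.59 degrees, less where a joint would pass 70% of its speed; a pose out of reach is approached as far as the arm can. A call with a number of a shift or a turn outside -1 to 1 is refused whole. A call with a gripper value outside its range is refused whole. The fingers move at their own pace and stop on an object; "force" is the grip in N (left out, the last holds). Time passes only in rows, so rows that repeat a pose let the fingers close. It gives the time, the measured TCP pose, the force, the opening and the grip force at its end, in the units of the state.
- manip.get_obs(): the state, without advancing time (a new reading comes with each control period).
- eyes.grab_frame(name): name is "scene" or "side" or "wrist"; returns a dict with "img" (480x640x3 uint8, blue, green, red), "vertical_fov" (degrees; the focal length in pixels is half the picture's height over the tangent of half this angle, whatever the lens; pixels are square), "cx", "cy" (the principal point, pixels), "dist" ([k1, k2, p1, p2, k3] as OpenCV has them; the pictures are not rectified), "extrinsics" (4x4, takes a point from camera to world coordinates). Camera axes: x right, y up, looking along -z (the intrinsics and any distortion apply to the point x, -y, -z); pixel columns grow to the right and rows downward; lengths in m; the calibration is good to about 2 mm. A picture is of the moment at which its call begins. There is no depth.
- order.hand_in(): hands the job in; it is judged then, once.
Trained networks look in a picture, given as the dict that the camera call returned (one of the last four; its "shot" number tells which), for a name from the list of things; names that differ only in an ending like _2 or _b are one class to them, and where a whole thing is asked for, a point or a joint stands for the part that bears it (a point fixed in the world has none). Each returns a list of dicts, best first, with "p" (0 to 1); they miss things now and then, are a little off and sometimes report something else, mostly with a low value. They report only what shows in the picture. A call takes as long as a camera call. They do not tell look-alikes from the thing itself.
- nets.look_for(thing, picture): "bbox" ([left, top, right, bottom] as shares, 0 to 1, of the picture: columns of its width, rows of its height, round what is visible of it).
- nets.trace(thing, picture): "mask" (480x640 bool, what is visible of it) and "bbox" ([left, top, right, bottom] as shares, 0 to 1, of the picture: columns of its width, rows of its height, round what is visible of it).
- nets.landmark_of(thing, picture): "position" ([column, row] as shares, 0 to 1, of the picture: columns of its width, rows of its height: a listed point, or the origin of a listed thing).
The state is a dict: "time_s": time; "joint_pos": joint angles; "dq": joint speeds; "tau": joint torques, N m; "position": TCP position; "ee_rot": TCP orientation; "contact_force": force on the tool from outside, world axes, zero at the start; "wrist_torque": the same for the moment, N m; "grip_width": finger opening in m; "grip_force": force on a finger pad.
Only numpy, scipy, OpenCV 4.12 (cv2) and the standard library are available. Lean on these libraries where they do the work, as an engineer would, in place of code of your own. Each camera call takes 0.05 s, during which the arm holds its last target. There are 200 camera calls.

## Task

Check the spring balance on its anchor pin before it is issued, without disturbing the things around it: first push the tell-tale knob on its scale all the way back to zero. Then draw the balance away from the pin until the tell-tale stands at the long check line and hold it there for a moment. Ease it gently back, so that the rod is fully home, the tell-tale is left at the check line and the balance lies flat, still linked to the pin.

Things in the scene. Friction and masses are not known exactly. Their poses are not given: they have to be found in the camera images.
- anchor: fixed bench anchor: dark steel plate 90 x 80 x 6 mm with a headed steel pin, 14 mm thick below its 22 mm head, 48 mm high in all. Origin on the worktop under the pin's centre; x points roughly along the direction of pull, z up.
- balance: loose spring balance, about 0.4 kg, lying flat, 331 mm long. Origin: on the worktop where the pin's centre sits in the link when the slack is taken up, rod home; x runs from link to handle (direction of pull), z up. Grey case 150 x 54 x 28 mm, x = 90 to 240 mm; on top a white scale plate with a slot, short lines every 10 mm and one long check line. It slides on the worktop (rubs with 2 to 4 N).
- link (a point): middle of the long steel link at the end of the sprung rod, at balance x = 26 mm when the rod is home, 16 mm up. Its opening, 67 x 28 mm, is already round the pin with 4 to 32 mm of slack; only when the link's outer end pulls on the pin does the spring give: 5.4 N starts the rod, 12.6 N at the check line.
- check_line (a point): middle of the long check line, which runs across the whole scale plate (x = 145 mm, 29 mm above the worktop); the other lines are short and on one side of the slot only.
- handle (a point): centre of the cross bar of the black D-handle (x = 308 mm, 16 mm above the worktop). The bar is 16 mm thick and 70 mm wide across the balance; inside the D there is a clear opening of 50 mm (x = 248 to 300 mm) by 80 mm, open down to the worktop, for closed fingertips to hook the bar from inside.
- rod (a joint): how far the sprung rod with the link is drawn out of the case, m: 0 = fully home, 0.060 = at the check line, 0.088 = end stop. Its lug carries the tell-tale along.
- telltale (a joint): reading of the tell-tale (drag pointer), m: 0 = zero, next to the resting lug at the handle end of the scale; 0.060 = index bar on the check line. It grows towards the link end; the lug only pushes it that way, and it stays where it is left (about 1.5 N of friction).
- telltale_knob (a point): middle of the tell-tale's black knob: 11 mm thick along the balance, 22 mm wide, standing 21 mm tall above the case, its top 52 mm above the worktop, its foot at 31 mm. It is at balance x = 205 mm at zero and moves 1 mm towards the link for each mm of reading.
- carton: bystander: small folding carton 50 x 32 x 82 mm, standing; origin under its centre
- vial_a: bystander: screw-cap vial 36 mm wide, 65 mm tall, standing; origin under its centre
- felt_marker: bystander: felt marker 134 x 15 mm, lying; origin under its middle, x along it
There are look-alikes about, which are no part of the job. What is shaped like the anchor but blue or turquoise is not meant.

How it is judged:
On the way, in this order (a step that is already met when the one before it is completed fails the run):
1. the tell-tale is pushed back to zero, with the rod home (value of joint each of telltale, rod below 0.005 m), for 0.2 s.
2. the rod is drawn out to the check line and held there (value of joint rod between 0.0555 and 0.0655 m), for 0.4 s.
At the end, for the whole second after the job is handed in: The tell-tale reads 60 mm within 3.5 mm (on the long check line), the rod is home within 4 mm, and the balance lies flat and still on the worktop with its link still round the pin (value of joint telltale between 0.0565 and 0.0635 m and value of joint rod below 0.004 m and angle between balance's own z axis and vertical below 0.06 rad and height (world z) of balance below 0.006 m and x of anchor in the frame of balance between -0.004 and 0.058 m and y of anchor in the frame of balance between -0.012 and 0.012 m and linear speed of balance below 0.01 m/s); the robot touches nothing.
It fails at once if the rod snaps back into the case (faster than 0.3 m/s) instead of being eased (velocity of joint rod below -0.3 m/s).
It fails at once if a bystander is moved more than 25 mm (distance of any of carton, vial_a, felt_marker from where it was at the start of the episode above 0.025 m).
It also fails if it takes over 61 s, if anything falls off the work surface, if the arm or the gripper's body presses on something with over 40 N, if the wrist force passes 120 N, or if a joint passes its speed limit or range.

## Working session

There is one attempt and no reset: what is moved stays moved. The work goes in short steps, Python scripts to look and compute and a tool call to move; the robot and the scene stay as the last step left them, time stands still between calls to the robot, and variables do not carry over. Pictures are saved under pics/ and viewed, at most 10 in all, crops included, and the job is handed in when it is done.

Besides the shell and the picture viewer there is one more tool, called after "Emit:" as name([rows], argument=value, ...), one row to a line, values as JSON. jog_arm: Moves the arm, as the interface text tells. Its arguments: {"type":"object","properties":{"series":{"type":"array","items":{"type":"array"}},"force":{"type":"number"}},"required":["series"]}

```bash
mkdir -p pics; ls
cat > h.py <<'E'
from rig import manip, eyes, order, nets
import numpy as np, cv2
def K(p):
    f=240/np.tan(np.radians(p["vertical_fov"])/2); return np.array([[f,0,p["cx"]],[0,f,p["cy"]],[0,0,1.]])
def w(p,uv,z):
    n=cv2.undistortPoints(np.array([[uv]],float),K(p),np.array(p["dist"],float))[0,0]
    T=np.array(p["extrinsics"]); d=T[:3,:3]@np.array([n[0],-n[1],-1]); o=T[:3,3]
    return o+d*(z-o[2])/d[2]
def px(p,X):
    T=np.array(p["extrinsics"]); c=T[:3,:3].T@(np.array(X,float)-T[:3,3]); c=c*[1,-1,-1]
    return cv2.projectPoints(c.reshape(1,1,3),np.zeros(3),np.zeros(3),K(p),np.array(p["dist"],float))[0][0,0]
def lm(p,n):
    return [(np.array(r["position"])*[640,480],round(r["p"],2)) for r in nets.landmark_of(n,p)]
Z=dict(anchor=0,balance=0,link=.016,check_line=.029,handle=.016,telltale_knob=.0415,carton=0,vial_a=0,felt_marker=0)
E
python3 - <<'E'
from h import *
np.set_printoptions(precision=3,suppress=True)
s=manip.get_obs(); print(s)
for c in("scene","side","wrist"):
    p=eyes.grab_frame(c); cv2.imwrite(f"pics/{c}0.png",p["img"]); print(c,p["extrinsics"][0][3],p["extrinsics"][1][3],p["extrinsics"][2][3])
    for n,z in Z.items():
        for uv,q in lm(p,n)[:3]: print(c,n,uv.round(),q,w(p,uv,z).round(3))
E
```

```text
pics
{'time_s': 0.0, 'joint_pos': array([0.   , 0.087, 0.175, 1.66 , 0.   , 1.571]), 'dq': array([-0.   ,  0.   ,  0.   , -0.   ,  0.001, -0.   ]), 'tau': array([  0.001, -52.039,  46.48 ,   0.016,   0.   ,  -0.   ]), 'position': array([0.55 , 0.   , 0.242]), 'ee_rot': array([-0.   ,  0.707,  0.707, -0.   ]), 'contact_force': array([ 0.012, -0.34 ,  0.428]), 'wrist_torque': array([ 0.003, -0.043, -0.039]), 'grip_force': 0.0, 'grip_width': 0.08544481480627417}
scene 0.12483653980805673 -0.675607172338872 0.678744647153212
scene anchor [194. 235.] 0.7 [0.402 0.179 0.   ]
scene anchor [344. 411.] 0.69 [ 0.424 -0.294  0.   ]
scene anchor [263. 217.] 0.65 [0.543 0.163 0.   ]
scene balance [252. 211.] 0.78 [0.534 0.193 0.   ]
scene link [259. 209.] 0.7 [0.538 0.17  0.016]
scene check_line [291. 235.] 0.61 [0.542 0.053 0.029]
scene check_line [259. 210.] 0.57 [0.529 0.152 0.029]
scene handle [341. 292.] 0.9 [ 0.543 -0.108  0.016]
scene telltale_knob [287. 227.] 0.72 [0.54  0.063 0.041]
scene carton [351. 248.] 0.69 [ 0.634 -0.007  0.   ]
scene vial_a [313. 218.] 0.94 [0.625 0.108 0.   ]
sce
[... 566 characters left out ...]
0.   ]
side vial_a [274. 312.] 0.9 [0.623 0.107 0.   ]
side felt_marker [373. 287.] 0.83 [0.434 0.04  0.   ]
wrist 0.5507467851968118 0.08381464888341096 0.3747536053989371
wrist anchor [305.  37.] 0.94 [0.538 0.162 0.   ]
wrist anchor [229. 403.] 0.76 [ 0.423 -0.299  0.   ]
wrist anchor [163.   7.] 0.73 [0.402 0.187 0.   ]
wrist check_line [308. 152.] 0.92 [0.54  0.054 0.029]
wrist handle [315. 295.] 0.89 [ 0.546 -0.114  0.016]
wrist handle [401. 205.] 0.72 [ 0.641 -0.005  0.016]
wrist telltale_knob [305. 151.] 0.57 [0.538 0.055 0.041]
wrist carton [399. 204.] 0.91 [ 0.643 -0.007  0.   ]
wrist vial_a [386. 103.] 0.79 [0.621 0.101 0.   ]
wrist felt_marker [208. 156.] 0.64 [0.431 0.046 0.   ]
```

View pics/wrist0.png

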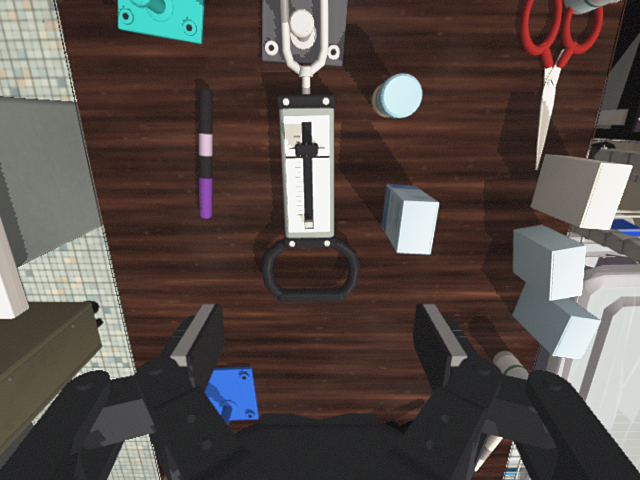

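View pics/scene0.png

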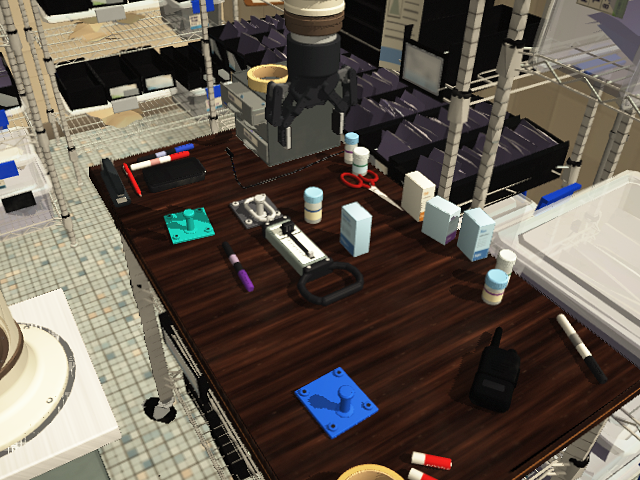

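Run:
```python
import cv2
i=cv2.imread("pics/wrist0.png")[0:330,180:460]; i=cv2.resize(i,None,fx=1.8,fy=1.8,interpolation=2); cv2.imwrite("pics/wc.png",i)
```

```text
(no output)
```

View pics/wc.png

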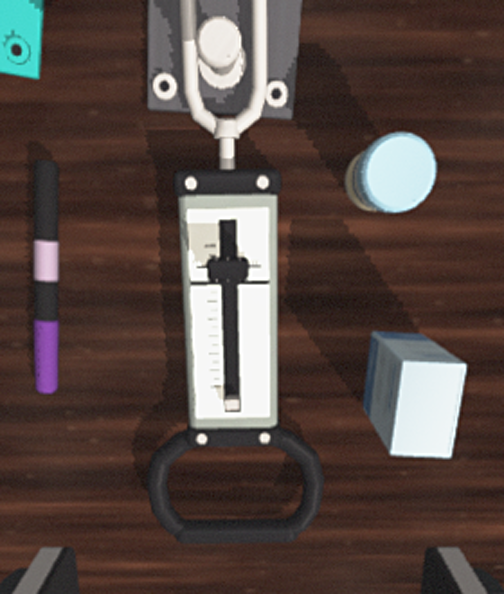

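Run:
```python
from h import *
p=eyes.grab_frame("wrist")
np.set_printoptions(precision=4,suppress=True)
def c(x,y): return (180+x/1.8, y/1.8)
for n,(x,y),z in [("knobtop",(229,270),.052),("knob top near edge",(229,256),.052),("knob top far edge",(229,284),.052),("checkL",(191,283),.029),("checkR",(270,283),.029),("slot end",(232,411),.029),("case far L",(178,180),.028),("case far R",(281,176),.028),("bar",(233,534),.016),("plate bl",(150,107),.006),("plate br",(292,118),.006),("pinhead",(221,40),.048)]:
    print(n,w(p,c(x,y),z))
```

```text
knobtop [0.5404 0.0575 0.052 ]
knob top near edge [0.5404 0.0645 0.052 ]
knob top far edge [0.5403 0.0503 0.052 ]
checkL [0.5183 0.0485 0.029 ]
checkR [0.5625 0.0485 0.029 ]
slot end [ 0.5405 -0.0267  0.029 ]
case far L [0.5129 0.1022 0.028 ]
case far R [0.5678 0.1042 0.028 ]
bar [ 0.54   -0.1172  0.016 ]
plate bl [0.4965 0.1407 0.006 ]
plate br [0.5744 0.1352 0.006 ]
pinhead [0.5376 0.1627 0.048 ]
```

Emit:
jog_arm([
  [[0.4,-0.05,0],[0,0,0],0],
  [[0.87,-0.1,0],[0,0,0],0],
  [[0.87,-0.1,0.4],[0,0,0],0],
  [[0.87,-0.1,0.9],[0,0,0],0],
  [[0.87,-0.1,0.9],[0,0,0],0],
], force=40)

```text
time_s: 2.05
position: [0.536, 0.0868, 0.145]
ee_rot: [-0.004, 0.707, 0.707, -0.005]
contact_force: [-0.8, 0.0, -0.0]
grip_width: 0.012
grip_force: 0.0
```

Emit:
jog_arm([
  [[0,0,0],[0,0,0],0],
  [[0,0,0.3],[0,0,0],0],
  [[0,0,0.6],[0,0,0],0],
  [[0,0,0.85],[0,0,0],0],
  [[0,0,0.85],[0,0,0],0],
])

```text
time_s: 2.55
position: [0.5404, 0.0866, 0.0677]
ee_rot: [-0.0, 0.707, 0.707, -0.0]
contact_force: [-1.2, 0.4, 0.2]
grip_width: -0.0002
grip_force: 0.0
```

Emit:
jog_arm([
  [[0,0,0.1],[0,0,0],0],
  [[0,0,0.18],[0,0,0],0],
  [[0,0,0.2],[0,0,0],0],
  [[0,0,0.2],[0,0,0],0],
])

```text
time_s: 2.95
position: [0.5402, 0.087, 0.0477]
ee_rot: [0.0, 0.707, 0.707, 0.0]
contact_force: [0.1, 1.0, -0.9]
grip_width: 0.0001
grip_force: 0.0
```

Run:
```python
from h import *
p=eyes.grab_frame("side"); cv2.imwrite("pics/s1.png",cv2.resize(p["img"][200:400,220:440],None,fx=2.7,fy=2.7)); print(manip.get_obs()["position"],manip.get_obs()["contact_force"])
```

```text
[0.5402753  0.08702966 0.04786072] [0.4290881  0.09301451 0.28928721]
```

View pics/s1.png

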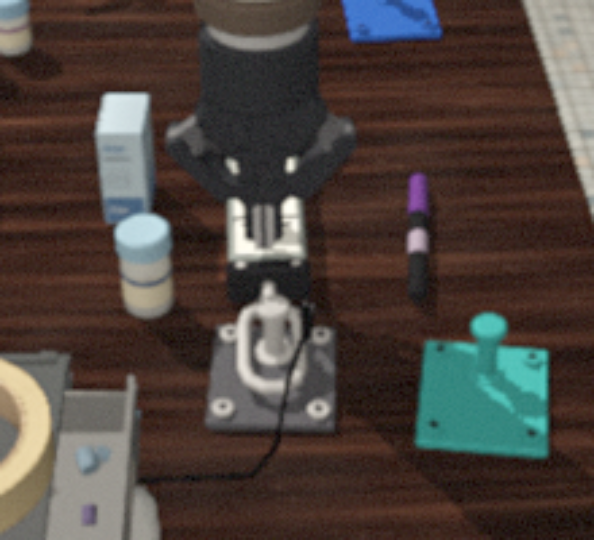

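The closed fingers stand over the case between the pin (crop 270,320) and the knob, touching nothing. The anchor candidates are grey (crop 270,370), turquoise (490,390) and blue (390,15). The grey one is meant, because it is steel and carries the link.

Emit:
jog_arm([
  [[-0.1,0,0],[0,0,0],0],
  [[-0.2,0,0],[0,0,0],0],
  [[-0.3,0,0],[0,0,0],0],
  [[-0.4,0,0],[0,0,0],0],
  [[-0.5,0,0],[0,0,0],0],
])

```text
time_s: 3.5
position: [0.5401, 0.0359, 0.0474]
ee_rot: [0.0, 0.707, 0.707, 0.0]
contact_force: [1.6, 2.3, 0.4]
grip_width: -0.0004
grip_force: 0.8
```

Emit:
jog_arm([
  [[-0.08,0,0],[0,0,0],0],
  [[-0.16,0,0],[0,0,0],0],
  [[-0.24,0,0],[0,0,0],0],
  [[-0.3,0,0],[0,0,0],0],
  [[-0.3,0,0],[0,0,0],0],
])

```text
time_s: 4.0
position: [0.5398, 0.0061, 0.0471]
ee_rot: [-0.0, 0.707, 0.707, -0.0]
contact_force: [-0.2, 0.4, 0.7]
grip_width: 0.0
grip_force: 0.0
```

Run:
```python
from h import *
p=eyes.grab_frame("wrist"); cv2.imwrite("pics/w2.png",p["img"]); print(manip.get_obs()["position"],manip.get_obs()["contact_force"])
for n in ("check_line","handle","telltale_knob","anchor"):
  for uv,q in lm(p,n)[:2]: print(n,uv.round(),q,w(p,uv,Z[n]).round(4))
```

```text
[0.53977022 0.00651968 0.04709766] [-0.55910319 -0.32435894 -0.55780978]
check_line [319. 215.] 0.68 [0.5408 0.0482 0.029 ]
```

View pics/w2.png

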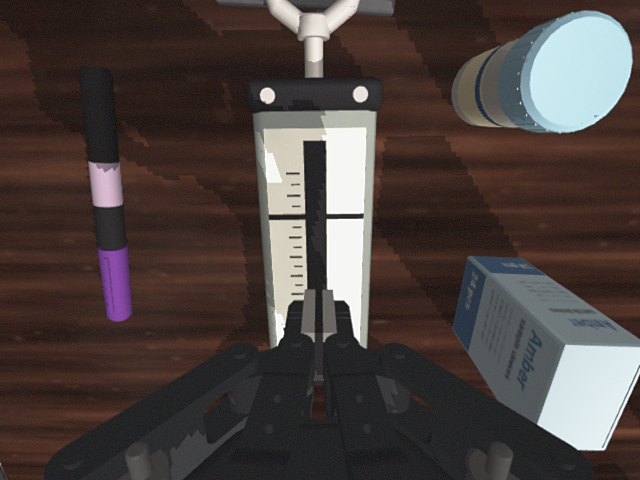

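The check line is at (317,215), so the balance has not moved. The knob is hidden in front of the fingers, which are at (318,330). I'll push on in small steps to the stop.

Emit:
jog_arm([
  [[-0.03,0,0],[0,0,0],0],
  [[-0.05,0,0],[0,0,0],0],
  [[-0.07,0,0],[0,0,0],0],
  [[-0.08,0,0],[0,0,0],0],
  [[-0.08,0,0],[0,0,0],0],
])

```text
time_s: 4.75
position: [0.5399, -0.0012, 0.0472]
ee_rot: [-0.0, 0.707, 0.707, -0.0]
contact_force: [0.3, 1.3, -0.6]
grip_width: 0.0004
grip_force: 0.4
```

Run:
```python
from h import *
p=eyes.grab_frame("wrist"); print(manip.get_obs()["position"],manip.get_obs()["contact_force"])
for n in ("check_line",):
  for uv,q in lm(p,n)[:2]: print(n,uv.round(),q,w(p,uv,Z[n]).round(4))
```

```text
[ 0.53998269 -0.00118145  0.04725985] [-0.16058189  0.69834418 -0.06751975]
check_line [320. 215.] 0.82 [0.5414 0.0412 0.029 ]
```

Emit:
jog_arm([
  [[0.1,0,0],[0,0,0],0],
  [[0.1,0,-0.4],[0,0,0],0],
  [[-0.35,0.01,-0.4],[0,0,0],0],
  [[-0.88,0.01,-0.4],[0,0,0],0],
  [[-0.88,0.01,-0.4],[0,0,0],0],
])

```text
time_s: 5.35
position: [0.5411, -0.0926, 0.0877]
ee_rot: [0.001, 0.708, 0.706, -0.0]
contact_force: [-0.0, 0.9, 1.0]
grip_width: 0.0003
grip_force: 0.0
```

Run:
```python
from h import *
p=eyes.grab_frame("wrist"); cv2.imwrite("pics/w3.png",p["img"]); print(manip.get_obs()["position"],manip.get_obs()["contact_force"])
for n in ("check_line","handle","telltale_knob","anchor"):
  for uv,q in lm(p,n)[:2]: print(n,uv.round(),q,w(p,uv,Z[n]).round(4))
p=eyes.grab_frame("scene"); 
for n in ("check_line","handle","telltale_knob"):
  for uv,q in lm(p,n)[:2]: print(n,uv.round(),q,w(p,uv,Z[n]).round(4))
```

```text
[ 0.54100919 -0.09112854  0.08740661] [-1.23087357 -0.17964123  0.3754162 ]
check_line [314.  11.] 0.94 [0.5405 0.042  0.029 ]
check_line [118.  17.] 0.71 [0.4433 0.0403 0.029 ]
handle [315. 296.] 0.92 [ 0.5395 -0.1226  0.016 ]
telltale_knob [313. 144.] 0.72 [ 0.5396 -0.0202  0.0415]
check_line [296. 235.] 0.77 [0.5486 0.0468 0.029 ]
handle [342. 293.] 0.91 [ 0.5446 -0.1106  0.016 ]
telltale_knob [310. 248.] 0.58 [ 0.5439 -0.0096  0.0415]
```

View pics/w3.png

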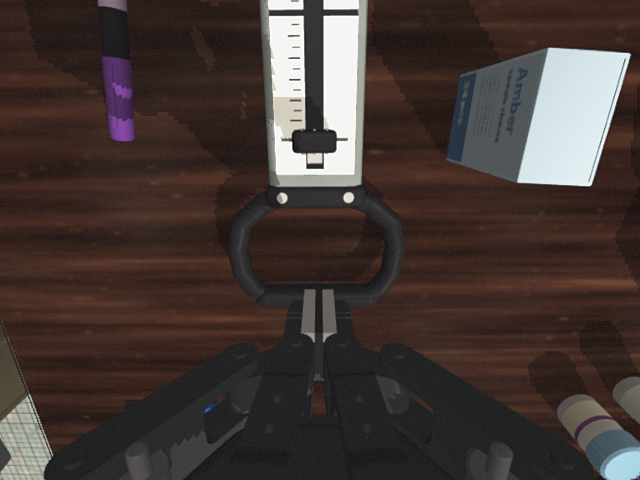

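The knob (314,141) is at the zero end of the scale. The fingers are above the D opening, whose bar centre is at y = -0.122. Going down into the D.

Emit:
jog_arm([
  [[0.03,0,0.3],[0,0,0],0],
  [[0.03,0,0.5],[0,0,0],0],
  [[0.03,0,0.62],[0,0,0],0],
  [[0.03,0,0.69],[0,0,0],0],
  [[0.03,0,0.69],[0,0,0],0],
])

```text
time_s: 6.3
position: [0.5407, -0.0858, 0.0178]
ee_rot: [-0.0, 0.707, 0.707, -0.0]
contact_force: [0.2, 0.6, -0.5]
grip_width: 0.0001
grip_force: 0.0
```

Emit:
jog_arm([
  [[-0.06,0,0],[0,0,0],0],
  [[-0.12,0,0],[0,0,0],0],
  [[-0.18,0,0],[0,0,0],0],
  [[-0.2,0,0],[0,0,0],0],
  [[-0.2,0,0],[0,0,0],0],
])

```text
time_s: 6.8
position: [0.5412, -0.1066, 0.0186]
ee_rot: [0.0, 0.707, 0.707, 0.0]
contact_force: [-0.5, -0.5, -0.5]
grip_width: -0.0001
grip_force: 0.0
```

```bash
cat > m.py <<'E'
from h import *
import sys
s=manip.get_obs(); print(s["time_s"],s["position"].round(4),s["contact_force"].round(1))
p=eyes.grab_frame("wrist"); cv2.imwrite("pics/%s.png"%sys.argv[1],p["img"])
for n in ("check_line","telltale_knob","anchor"):
  for uv,q in lm(p,n)[:2]: print(n,uv.round(1),q,w(p,uv,Z[n]).round(4))
E
python3 m.py w4
```

```text
6.8 [ 0.5412 -0.1066  0.0186] [-0.5 -0.5 -0.5]
telltale_knob [313.5 121.8] 0.75 [ 0.5405 -0.0232  0.0415]
```

View pics/w4.png

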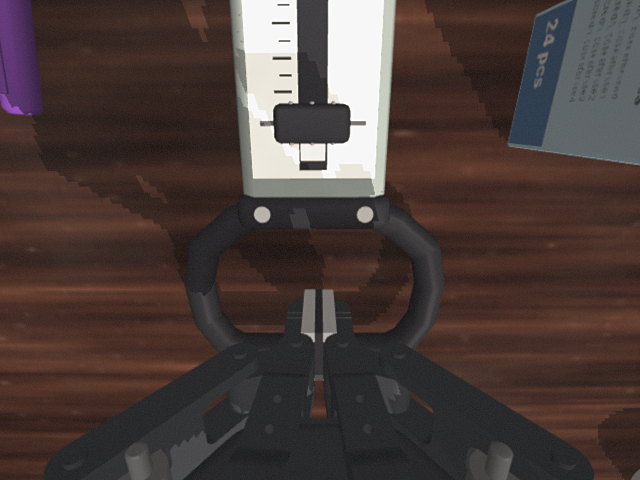

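The fingers are hooked inside the D, at (318,320), just short of the bar. Drawing out the slack slowly while watching the force.

Emit:
jog_arm([
  [[-0.03,0,0],[0,0,0],0],
  [[-0.06,0,0],[0,0,0],0],
  [[-0.09,0,0],[0,0,0],0],
  [[-0.12,0,0],[0,0,0],0],
])

```text
time_s: 7.4
position: [0.541, -0.1182, 0.0182]
ee_rot: [-0.0, 0.707, 0.707, 0.0]
contact_force: [-0.4, 2.2, -0.1]
grip_width: -0.0003
grip_force: 1.1
```

Emit:
jog_arm([
  [[-0.02,0,0],[0,0,0],0],
  [[-0.04,0,0],[0,0,0],0],
  [[-0.06,0,0],[0,0,0],0],
])

```text
time_s: 7.7
position: [0.5409, -0.1242, 0.0182]
ee_rot: [-0.0, 0.707, 0.707, -0.0]
contact_force: [0.4, 3.7, -0.0]
grip_width: -0.0001
grip_force: 1.8
```

Emit:
jog_arm([
  [[-0.02,0,0],[0,0,0],0],
  [[-0.04,0,0],[0,0,0],0],
  [[-0.06,0,0],[0,0,0],0],
])

```text
time_s: 8.0
position: [0.5409, -0.1289, 0.0182]
ee_rot: [-0.001, 0.707, 0.707, 0.001]
contact_force: [0.0, 9.7, 0.6]
grip_width: 0.0001
grip_force: 4.9
```

Emit:
jog_arm([
  [[-0.02,0,0],[0,0,0],0],
  [[-0.04,0,0],[0,0,0],0],
  [[-0.06,0,0],[0,0,0],0],
])

```text
time_s: 8.3
position: [0.5409, -0.1346, 0.0182]
ee_rot: [-0.001, 0.707, 0.708, 0.001]
contact_force: [-0.9, 10.3, 0.7]
grip_width: 0.0002
grip_force: 5.3
```

Emit:
jog_arm([
  [[-0.03,0,0],[0,0,0],0],
  [[-0.06,0,0],[0,0,0],0],
  [[-0.1,0,0],[0,0,0],0],
  [[-0.15,0,0],[0,0,0],0],
])

```text
time_s: 8.7
position: [0.5409, -0.1493, 0.0182]
ee_rot: [-0.001, 0.707, 0.708, 0.001]
contact_force: [-1.2, 13.2, 1.3]
grip_width: -0.0
grip_force: 6.4
```

```bash
python3 m.py w5
```

```text
8.7 [ 0.5409 -0.1493  0.0182] [-1.2 13.2  1.3]
telltale_knob [311.9  40. ] 0.71 [ 0.5396 -0.0436  0.0415]
```

Emit:
jog_arm([
  [[-0.06,0,0],[0,0,0],0],
  [[-0.12,0,0],[0,0,0],0],
  [[-0.18,0,0],[0,0,0],0],
  [[-0.24,0,0],[0,0,0],0],
  [[-0.28,0,0],[0,0,0],0],
])

```text
time_s: 9.4
position: [0.5409, -0.1768, 0.0182]
ee_rot: [-0.002, 0.706, 0.708, 0.002]
contact_force: [0.3, 16.9, 3.3]
grip_width: -0.0
grip_force: 8.5
```

Emit:
jog_arm([
  [[-0.02,0,0],[0,0,0],0],
  [[-0.04,0,0],[0,0,0],0],
  [[-0.05,0,0],[0,0,0],0],
  [[-0.05,0,0],[0,0,0],0],
])

```text
time_s: 9.8
position: [0.5409, -0.1815, 0.0182]
ee_rot: [-0.002, 0.706, 0.708, 0.002]
contact_force: [-1.1, 16.2, 2.8]
grip_width: 0.0002
grip_force: 8.0
```

```bash
python3 m.py w6
python3 - <<'E'
from h import *
for c in ("scene","side"):
    p=eyes.grab_frame(c); cv2.imwrite(f"pics/{c}6.png",p["img"])
    a={}
    for n in ("check_line","telltale_knob","handle","anchor"):
        for uv,q in lm(p,n)[:2]: print(c,n,uv.round(1),q,w(p,uv,Z[n]).round(4))
a=cv2.imread("pics/scene6.png")[190:320,230:380]; b=cv2.imread("pics/side6.png")[220:350,250:400]
cv2.imwrite("pics/c6.png",cv2.resize(np.hstack([a,b]),(800,347),interpolation=2))
E
```

```text
9.8 [ 0.5409 -0.1815  0.0182] [-1.1 16.2  2.8]
scene check_line [315.9 259.5] 0.82 [ 0.5439 -0.0296  0.029 ]
scene telltale_knob [318.9 257.2] 0.69 [ 0.5435 -0.0395  0.0415]
scene handle [374.7 319.4] 0.92 [ 0.5541 -0.1875  0.016 ]
scene anchor [342.9 411.5] 0.93 [ 0.4222 -0.2943  0.    ]
scene anchor [263.3 217.1] 0.83 [0.5424 0.1621 0.    ]
side check_line [316.8 257.3] 0.61 [ 0.542  -0.0239  0.029 ]
side telltale_knob [315.3 248.2] 0.5 [ 0.5445 -0.0382  0.0415]
side handle [313.2 218.2] 0.69 [ 0.5484 -0.1958  0.016 ]
side handle [371.7 291.6] 0.46 [0.4393 0.0735 0.016 ]
side anchor [400.  339.2] 0.9 [0.3998 0.1863 0.    ]
side anchor [361.1 203.6] 0.8 [ 0.43   -0.2848  0.    ]
```

View pics/c6.png

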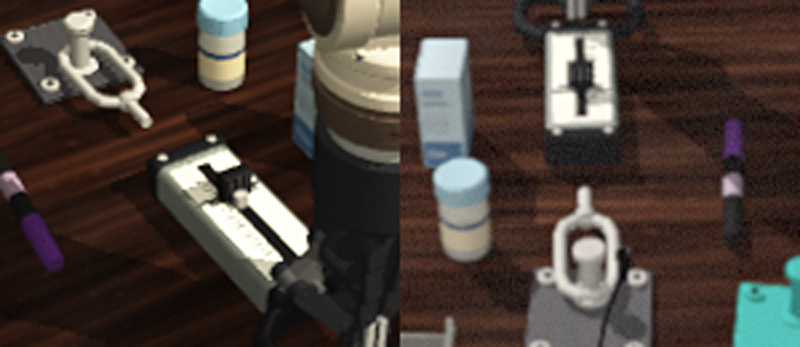

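The scene and side crops show the knob just short of the check line, at an estimated 54 mm. I'll ease back, then read the tell-tale exactly from above to calibrate.

Emit:
jog_arm([
  [[0.04,0,0],[0,0,0],0],
  [[0.1,0,0],[0,0,0],0],
  [[0.16,0,0],[0,0,0],0],
  [[0.22,0,0],[0,0,0],0],
  [[0.28,0,0],[0,0,0],0],
])

```text
time_s: 11.0
position: [0.5409, -0.155, 0.0182]
ee_rot: [-0.001, 0.707, 0.707, 0.0]
contact_force: [-0.3, 6.3, -0.2]
grip_width: 0.0002
grip_force: 3.1
```

Emit:
jog_arm([
  [[0.06,0,0],[0,0,0],0],
  [[0.12,0,0],[0,0,0],0],
  [[0.18,0,0],[0,0,0],0],
  [[0.23,0,0],[0,0,0],0],
  [[0.27,0,0],[0,0,0],0],
])

```text
time_s: 11.5
position: [0.5409, -0.1286, 0.0182]
ee_rot: [-0.0, 0.707, 0.707, -0.0]
contact_force: [-0.3, 3.7, -2.3]
grip_width: -0.0002
grip_force: 1.9
```

Emit:
jog_arm([
  [[0.04,0,0],[0,0,0],0],
  [[0.08,0,0],[0,0,0],0],
  [[0.11,0,0],[0,0,0],0],
  [[0.11,0,0],[0,0,0],0],
])

```text
time_s: 11.9
position: [0.5411, -0.118, 0.0185]
ee_rot: [0.0, 0.707, 0.707, -0.0]
contact_force: [0.1, -0.2, 0.5]
grip_width: -0.0
grip_force: 0.0
```

Emit:
jog_arm([
  [[0,0,-0.35],[0,0,0],0],
  [[0,0,-0.7],[0,0,0],0],
  [[0.3,0,-0.8],[0,0,0],0],
  [[0.3,0,-0.8],[0,0,0],0],
  [[0.3,0,-0.8],[0,0,0],0],
])

```text
time_s: 12.4
position: [0.5411, -0.088, 0.0983]
ee_rot: [0.0, 0.707, 0.707, -0.0]
contact_force: [0.4, 0.1, -0.3]
grip_width: 0.0002
grip_force: 0.0
```

```bash
python3 m.py w7
python3 - <<'E'
import cv2
i=cv2.imread("pics/w7.png"); cv2.imwrite("pics/w7c.png",cv2.resize(i[0:260,200:440],None,fx=2.3,fy=2.3,interpolation=2))
E
```

```text
12.4 [ 0.5411 -0.088   0.0983] [ 0.4  0.1 -0.3]
check_line [313.2  76.5] 0.61 [0.539  0.0185 0.029 ]
telltale_knob [314.1  86.7] 0.7 [0.5396 0.0123 0.0415]
```

View pics/w7c.png

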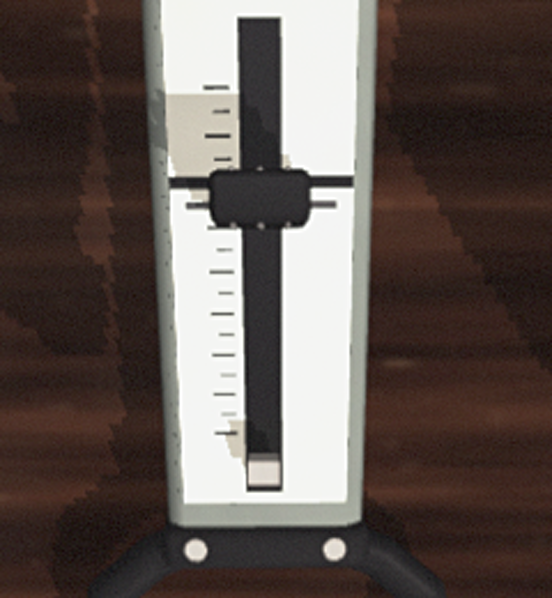

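Crop: the index bar is at row 204 and the check line at row 182. 10 mm is about 45 px there, so the reading is 55 mm for TCP y = -0.1815. The target is therefore y = -0.1865.

Emit:
jog_arm([
  [[-0.3,0,0],[0,0,0],0],
  [[-0.3,0,0.3],[0,0,0],0],
  [[-0.3,0,0.6],[0,0,0],0],
  [[-0.3,0,0.8],[0,0,0],0],
  [[-0.3,0,0.8],[0,0,0],0],
])

```text
time_s: 13.1
position: [0.5387, -0.1181, 0.0147]
ee_rot: [-0.002, 0.707, 0.707, -0.002]
contact_force: [-0.1, 0.3, 0.1]
grip_width: 0.0002
grip_force: 0.0
```

Emit:
jog_arm([
  [[-0.06,0,0],[0,0,0],0],
  [[-0.12,0,0],[0,0,0],0],
  [[-0.18,0,0],[0,0,0],0],
  [[-0.24,0,0],[0,0,0],0],
  [[-0.3,0,0],[0,0,0],0],
])

```text
time_s: 13.6
position: [0.5413, -0.1476, 0.0192]
ee_rot: [-0.001, 0.707, 0.707, 0.001]
contact_force: [0.5, 8.8, -2.5]
grip_width: -0.0004
grip_force: 4.1
```

Emit:
jog_arm([
  [[-0.06,0,0],[0,0,0],0],
  [[-0.12,0,0],[0,0,0],0],
  [[-0.18,0,0],[0,0,0],0],
  [[-0.24,0,0],[0,0,0],0],
  [[-0.28,0,0],[0,0,0],0],
])

```text
time_s: 14.1
position: [0.5411, -0.175, 0.019]
ee_rot: [-0.001, 0.707, 0.707, 0.001]
contact_force: [-1.0, 12.1, -2.8]
grip_width: -0.0
grip_force: 6.0
```

Emit:
jog_arm([
  [[-0.03,0,0],[0,0,0],0],
  [[-0.06,0,0],[0,0,0],0],
  [[-0.08,0,0],[0,0,0],0],
  [[-0.08,0,0],[0,0,0],0],
])

```text
time_s: 14.5
position: [0.5411, -0.1826, 0.019]
ee_rot: [-0.001, 0.707, 0.708, 0.002]
contact_force: [0.5, 12.8, -2.4]
grip_width: -0.0001
grip_force: 6.2
```

Emit:
jog_arm([
  [[-0.02,0,0],[0,0,0],0],
  [[-0.035,0,0],[0,0,0],0],
  [[-0.035,0,0],[0,0,0],0],
  [[-0.035,0,0],[0,0,0],0],
  [[-0.035,0,0],[0,0,0],0],
])

```text
time_s: 15.0
position: [0.5411, -0.1857, 0.019]
ee_rot: [-0.001, 0.707, 0.708, 0.002]
contact_force: [-0.1, 13.4, -2.5]
grip_width: 0.0006
grip_force: 6.8
```

Emit:
jog_arm([
  [[0,0,0],[0,0,0],0],
  [[0,0,0],[0,0,0],0],
  [[0,0,0],[0,0,0],0],
  [[0,0,0],[0,0,0],0],
])

```text
time_s: 15.4
position: [0.5411, -0.1857, 0.019]
ee_rot: [-0.001, 0.707, 0.708, 0.002]
contact_force: [-0.3, 13.1, -3.0]
grip_width: 0.0003
grip_force: 6.8
```

```bash
python3 m.py w8
```

```text
15.4 [ 0.5411 -0.1857  0.019 ] [-0.3 13.1 -3. ]
```

Emit:
jog_arm([
  [[-0.008,0,0],[0,0,0],0],
  [[-0.008,0,0],[0,0,0],0],
  [[-0.008,0,0],[0,0,0],0],
  [[-0.008,0,0],[0,0,0],0],
  [[-0.008,0,0],[0,0,0],0],
])

```text
time_s: 16.1
position: [0.5411, -0.1863, 0.0189]
ee_rot: [-0.002, 0.707, 0.708, 0.002]
contact_force: [-0.8, 14.7, -2.0]
grip_width: -0.0001
grip_force: 7.3
```

Emit:
jog_arm([
  [[0.03,0,0],[0,0,0],0],
  [[0.08,0,0],[0,0,0],0],
  [[0.14,0,0],[0,0,0],0],
  [[0.2,0,0],[0,0,0],0],
  [[0.26,0,0],[0,0,0],0],
])

```text
time_s: 16.6
position: [0.5411, -0.161, 0.019]
ee_rot: [-0.001, 0.707, 0.707, 0.001]
contact_force: [-0.8, 9.8, -3.1]
grip_width: -0.0002
grip_force: 4.6
```

Emit:
jog_arm([
  [[0.06,0,0],[0,0,0],0],
  [[0.12,0,0],[0,0,0],0],
  [[0.18,0,0],[0,0,0],0],
  [[0.24,0,0],[0,0,0],0],
  [[0.28,0,0],[0,0,0],0],
])

```text
time_s: 17.1
position: [0.5414, -0.1335, 0.0193]
ee_rot: [-0.0, 0.707, 0.707, 0.001]
contact_force: [-0.1, 6.3, -3.4]
grip_width: -0.0002
grip_force: 3.1
```

Emit:
jog_arm([
  [[0.04,0,0],[0,0,0],0],
  [[0.08,0,0],[0,0,0],0],
  [[0.12,0,0],[0,0,0],0],
  [[0.16,0,0],[0,0,0],0],
  [[0.16,0,0],[0,0,0],0],
])

```text
time_s: 17.6
position: [0.5414, -0.1184, 0.019]
ee_rot: [0.001, 0.707, 0.707, 0.0]
contact_force: [1.1, 0.6, 0.4]
grip_width: 0.0002
grip_force: 0.0
```

Emit:
jog_arm([
  [[0,0,-0.35],[0,0,0],0],
  [[0,0,-0.7],[0,0,0],0],
  [[0.3,0,-0.8],[0,0,0],0],
  [[0.3,0,-0.8],[0,0,0],0],
  [[0.3,0,-0.8],[0,0,0],0],
])

```text
time_s: 18.1
position: [0.5412, -0.0883, 0.0985]
ee_rot: [0.0, 0.707, 0.707, 0.0]
contact_force: [-0.1, -1.5, -0.3]
grip_width: 0.0005
grip_force: 0.0
```

```bash
python3 m.py w9
python3 - <<'E'
import cv2
i=cv2.imread("pics/w9.png"); cv2.imwrite("pics/w9c.png",cv2.resize(i[0:260,200:440],None,fx=2.3,fy=2.3,interpolation=2))
E
```

```text
18.1 [ 0.5412 -0.0883  0.0985] [-0.1 -1.5 -0.3]
check_line [311.9  77.6] 0.61 [0.5383 0.0176 0.029 ]
telltale_knob [310.8  76.1] 0.91 [0.538  0.017  0.0415]
```

View pics/w9c.png

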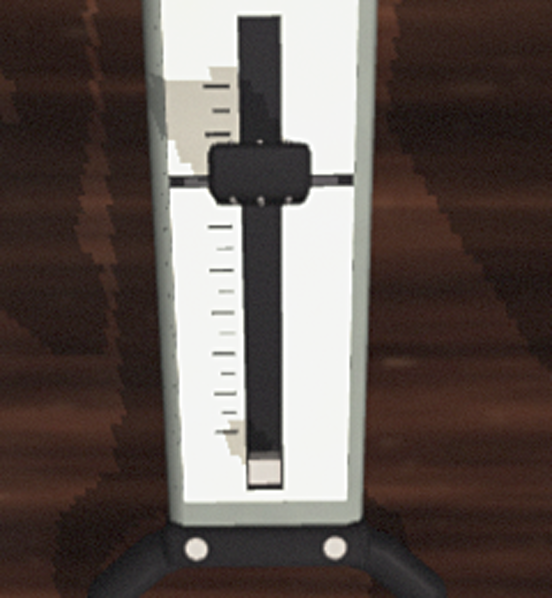

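The index bar lies on the check line at crop row 181, and the lug is home at (264,470). The hand is clear of everything.

```bash
python3 -c "
from h import *
print(order.hand_in())"
```

```text
the job is handed in; nothing more can be done
None
```

I zeroed the tell-tale, drew the balance to the check line, held it there and eased it home, leaving the tell-tale on the line and the rod home in the last picture; the job is handed in, but no verdict came back.

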